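# Switch off the charging station and hold up the iron for a look at its tip

## Task

Turn the charging station's knob fully anticlockwise to its off stop; only then draw the cordless soldering iron out of its holder and hold it level in the gripper, at least 20 cm above the bench and touching nothing else, so that its tip can be looked at. Never let the iron down onto the bench, and leave the other things where they are. Finish while still holding the iron up, level and still: it is not put back or let go.

Things in the scene. Friction and masses are not known exactly. Their poses are not given: they have to be found in the camera images.
- station: grey charging station, a fixed box 120 mm (its x) x 140 mm (its y) x 70 mm high, rotary control on its top. Origin: centre of underside; the display faces its -x. Stands left or right of the holder, turned up to 0.35 rad.
- power_knob (a joint): rotary control on the station, vertical axis, rad. 0 = off = against its end stop, fully anticlockwise seen from above; grows clockwise to 4.4. It starts 0.6 to 1.35 from off, turns with light friction (0.03 N m) and stays where it is left.
- power_knob_grip (a point): point on the knob's axis, 107 mm above the bench, in the middle of its black grip bar, turning with the knob. The bar is 42 mm long along this point's x axis, 14 mm thick along its y, and stands from 84 to 114 mm above the bench. Below it a 44 mm disc and an aluminium plate. The axis is 12 mm from the station's centre, towards its display.
- holder: fixed iron holder: steel foot 120 x 90 x 18 mm, two upright cheeks (42 mm over their outsides, 80 mm high), between them a tube sloping at 45 degrees. Origin on the bench; the foot reaches 55 mm to its -x, 65 mm to its +x, 45 mm to each side. The tube's mouth looks up and to the holder's -x (roughly at the robot, turned up to 0.45 rad).
- holder_mouth (a point): centre of the mouth of the holder's tube, 90 mm above the bench, 10 mm to the -x of the holder's origin. Tube: outside 29 mm, bore 20 mm, 55 mm deep, open below, sloping down towards the holder's +x.
- iron: loose cordless soldering iron, black, cold, 60 to 110 g, standing in the holder's tube at 45 degrees, handle up towards the robot. Origin: on its axis, at the front face of the round guard (34 mm across, 6 mm thick) that rests on the tube's mouth. Its z axis runs towards the handle's end; it draws out along z and its tip is free of the tube after 62 mm. Balance point about z = 18 mm.
- iron_handle (a point): middle of the iron's handle, on its axis, 55 mm from its origin along its z (axes as the iron's). The handle runs from z = 6 to 94 mm, square section 22 x 22 mm, rounded edges, flat sides facing the iron's x and y. Its y is level while it stands in the holder, so it can be pinched across y from straight above.
- iron_tip (a point): point of the iron's tip, 62 mm from its origin along its -z; the steel barrel behind it is 12 mm across
- tip_cleaner: bystander, to be left alone: steel pot 72 mm across, 45 mm high, with brass wool, loose, usually just behind the holder; origin centre of underside
- wire_spool: bystander, to be left alone: metal reel 50 mm across, 36 mm high, loose, in front of the station; origin centre of underside
- circuit_board: bystander, to be left alone: green board 80 x 50 mm, 20 mm high with its parts, lying between station and holder, nearer the robot; origin centre of underside
- spray_can: bystander, to be left alone: white can 52 mm across, 160 mm high, standing far left; origin centre of underside
- mug: bystander, to be left alone: white mug 76 mm across, 85 mm high, far right; origin centre of underside
- screwdriver: bystander, to be left alone: screwdriver with blue handle lying at the right; origin on its underside
- multimeter: bystander, to be left alone: black meter 150 x 75 x 40 mm lying at the left; origin centre of underside
Things that resemble listed ones, but are neither listed nor needed, are in the scene too. What is shaped like the iron but yellow is not meant. Leave any orange look-alike of the holder alone.

How it is judged:
On the way, in this order (a step that is already met when the one before it is completed fails the run):
1. the knob is off, at its anticlockwise stop (within 0.1 rad) (value of joint power_knob below 0.1 rad), for 0.2 s.
2. the iron is out of the holder, in the fingers (contact force between iron and the fingers above 1 N and distance between iron and holder_mouth above 0.07 m), for 0.2 s.
At the end, for the whole second after the job is handed in: The knob is within 0.1 rad of its off stop; the iron is gripped by the fingers (over 1 N), its origin over 200 mm and its tip over 185 mm above the bench, its long axis within 0.2 rad of level, still (under 30 mm/s and 0.2 rad/s), and touching neither holder, station nor any other thing (value of joint power_knob below 0.1 rad and contact force between iron and the fingers above 1 N and height (world z) of iron above 0.2 m and height (world z) of iron_tip above 0.185 m and angle between iron's own z axis and vertical between 1.37 and 1.77 rad and linear speed of iron below 0.03 m/s and angular speed of iron below 0.2 rad/s and contact force between iron and holder below 0.1 N and contact force between iron and station below 0.1 N and contact force between iron and tip_cleaner below 0.1 N and contact force between iron and wire_spool below 0.1 N and contact force between iron and circuit_board below 0.1 N and contact force between iron and spray_can below 0.1 N and contact force between iron and mug below 0.1 N and contact force between iron and screwdriver below 0.1 N and contact force between iron and multimeter below 0.1 N); the arm keeps its last pose, push and grip.
It fails at once if the iron falls or is laid down on the bench (origin below 50 mm) (height (world z) of iron below 0.05 m).
It fails at once if a bystander is shifted by more than 40 mm (distance of any of tip_cleaner, wire_spool, circuit_board, spray_can, mug, screwdriver, multimeter from where it was at the start of the episode above 0.04 m).
It also fails if it takes over 51 s, if anything falls off the work surface, if the arm or the gripper's body presses on something with over 40 N, if the wrist force passes 120 N, or if a joint passes its speed limit or range.

## Robot

A 6-joint arm with a two-finger parallel gripper is mounted at the origin on the work surface. World frame = base frame: x ahead of the robot, y to its left, z up, the work surface at z = 0. Lengths are in m, angles in rad, forces in N, time in s.
With the tool pointing down it reaches from about 0.35 to 0.85 m from the base axis. Payload 8.1 kg.
Tool frame: the origin (TCP) lies midway between the tips of the shut fingers; the grasp point (between the pads) lies 19 mm behind it; z points along the fingers, y is the direction in which the jaws open and shut (so a half turn about z gives the same grasp; the last joint's range is limited). The gripper opens to 85 mm and grips with 20 to 120 N. Pads are 22 mm wide; open, the fingers measure 114 mm over their backs; the gripper's body (76 mm by 85 mm) begins 54 mm behind the grasp point. The pads swing forward as they close: fully open they stand 13 mm farther back than shut.
Start: joints at [1.204, 0.13, 1.488, -0, 1.523, -0.085], TCP at [0.167, 0.576, 0.231] pointing down, gripper open.
Joint ranges: [-2.96, 2.96], [-0.89, 2.26], [0.02, 2.5], [-1.34, 4.48], [0, 2.73], [-2.66, 2.66]. Speed limits (rad/s): [2.39, 2.39, 2.79, 3.14, 3.14, 3.14].

## Interface

Orientations are given as a unit quaternion [x, y, z, w].
In Python, from plant import manip gives the robot as it stands. The module is installed in compiled form; this text tells all that it offers.
- The arm moves only by the tool jog_arm, never from a script. Its argument "increments" is a list that holds one entry, the list of rows, each a list of 7 numbers: the turn, a rotation vector about the tool's x, y, z in units of 4 degrees (1.0 is 4 degrees), then the shift along the tool's x, y, z in units of 0.04 m (1.0 is 0.04 m), then the opening, from 0 (shut) to 1 (fully open). A call has 1 to 10 rows; each row shifts and turns the pose as measured when the row begins, along the tool's axes as they then stand; what a row does not reach is not made up. A row lasts 1/10 s, in which the tool goes at most 50 mm and 8.59 degrees, less where a joint would pass 70% of its speed; a pose out of reach is approached as far as the arm can. A call with a number of a shift or a turn outside -1 to 1 is refused whole. A call with a gripper value outside its range is refused whole. The fingers move at their own pace and stop on an object; "squeeze" is the grip in N (left out, the last holds). Time passes only in rows, so rows that do not move let the fingers close. It gives the time, the measured TCP pose, the force and the opening at its end, in the units of the state.
- manip.observe(): the state, without advancing time (a new reading comes with each control period).
- manip.snapshot(name): name is "scene" or "top" or "wrist"; returns the picture (384x512x3 uint8, red, green, blue); there is no depth.
- manip.camera_params(name): a dict with "intrinsics" (3x3 intrinsics, pixels), "R" (3x3) and "t" (3): a world point X has camera coordinates R X + t. Camera axes: x right, y down, z forward; pixel columns grow to the right and rows downward; lengths in m; the calibration is good to about 2 mm. A picture is of the moment at which its call begins: read the wrist's pose just before it. camera_params takes no time and is no camera call; for the wrist camera it gives the pose at the moment of the call.
- manip.job_done(): hands the job in, once; it reports no verdict.
Trained networks look in the newest picture that a camera, given by its name, has taken for a name from the list of things; names that differ only in an ending like _2 or _b are one class to them, and where a whole thing is asked for, a point or a joint stands for the part that bears it (a point fixed in the world has none). Each returns a list of dicts, best first, with "score" (0 to 1); they miss things now and then, are a little off and sometimes report something else, mostly with a low value. They report only what shows in the picture. A call takes as long as a camera call. They do not tell look-alikes from the thing itself.
- manip.find_in(target, camera): "bbox" ([left, top, right, bottom] in pixels, round what is visible of it).
The state is a dict: "clock": time; "qpos": joint angles; "dq": joint speeds; "joint_torque": joint torques, N m; "ee_pos": TCP position; "eef_rot": TCP orientation; "ft_force": force on the tool from outside, world axes, zero at the start; "wrist_torque": the same for the moment, N m; "gripper_width": finger opening in m.
Only numpy, scipy, OpenCV 4.12 (cv2) and the standard library are available. Lean on these libraries where they do the work, as an engineer would, in place of code of your own. Each camera call takes 0.05 s, during which the arm holds its last target.

## Working session

There is one attempt and no reset: what is moved stays moved. The work goes in short steps, Python scripts to look and compute and a tool call to move; the robot and the scene stay as the last step left them, time stands still between calls to the robot, and variables do not carry over. Pictures are saved under pics/ and viewed, and the job is handed in when it is done.

Besides the shell and the picture viewer there is one more tool, called after "Emit:" by a JSON object that holds its "op" and its "data", one argument or row to a line. jog_arm: Moves the arm, as the interface text tells. Shifts and turns lie within -1 to 1; 1 stands for 0.04 m of shift or 4 degrees of turn. Its arguments: {"type":"object","properties":{"increments":{"type":"array"},"squeeze":{"type":"number"}},"required":["increments"]}

```bash
mkdir -p pics; ls
cat > h.py <<'E'
import numpy as np, cv2
from plant import manip
def snap(name, fn):
    im=manip.snapshot(name); cv2.imwrite('pics/'+fn, cv2.cvtColor(im,cv2.COLOR_RGB2BGR)); return im
def ray(name,u,v,P=None):
    P=P or manip.camera_params(name); K=np.array(P['intrinsics']);R=np.array(P['R']);t=np.array(P['t'])
    c=-R.T@t; d=R.T@np.linalg.solve(K,[u,v,1.]); return c,d
def atz(name,u,v,z,P=None):
    c,d=ray(name,u,v,P); return c+d*(z-c[2])/d[2]
def proj(name,X,P=None):
    P=P or manip.camera_params(name); K=np.array(P['intrinsics']);R=np.array(P['R']);t=np.array(P['t'])
    p=K@(R@np.asarray(X,float)+t); return p[:2]/p[2]
def tri(rays):
    A=np.zeros((3,3));b=np.zeros(3)
    for c,d in rays:
        d=d/np.linalg.norm(d);M=np.eye(3)-np.outer(d,d);A+=M;b+=M@c
    return np.linalg.solve(A,b)
E
python3 - <<'E'
from h import *
for n in ['scene','top']:
    snap(n,n+'0.png')
    P=manip.camera_params(n); print(n,np.round(-np.array(P['R']).T@P['t'],3))
    for t in ['power_knob','station','holder','iron','iron_handle','tip_cleaner']:
        print(t,[(np.round(d['bbox']).tolist(),round(d['score'],2)) for d in manip.find_in(t,n)][:3])
print(manip.observe())
E
```

```text
pics
scene [1.105 0.814 1.042]
power_knob []
station [([232.0, 244.0, 296.0, 307.0], 0.87)]
holder [([189.0, 183.0, 236.0, 224.0], 0.95), ([221.0, 111.0, 263.0, 151.0], 0.95)]
iron [([214.0, 157.0, 243.0, 181.0], 0.66), ([263.0, 156.0, 274.0, 186.0], 0.58)]
iron_handle [([217.0, 159.0, 243.0, 190.0], 0.69), ([265.0, 157.0, 274.0, 186.0], 0.69)]
tip_cleaner [([168.0, 204.0, 190.0, 231.0], 0.7)]
top [ 0.31  -0.032  1.148]
power_knob [([167.0, 160.0, 188.0, 175.0], 0.46), ([367.0, 137.0, 410.0, 167.0], 0.39)]
station [([155.0, 136.0, 213.0, 188.0], 0.83), ([290.0, 180.0, 300.0, 215.0], 0.74)]
holder [([357.0, 254.0, 399.0, 299.0], 0.82), ([275.0, 163.0, 309.0, 206.0], 0.56)]
iron [([282.0, 240.0, 324.0, 283.0], 0.89), ([290.0, 178.0, 305.0, 212.0], 0.68)]
iron_handle [([285.0, 244.0, 328.0, 284.0], 0.86), ([289.0, 180.0, 301.0, 212.0], 0.79)]
tip_cleaner [([280.0, 130.0, 301.0, 156.0], 0.56)]
{'clock': 0.7, 'qpos': array([ 1.20359883e+00,  1.30376167e-01,  1.48817707e+00, -1.49446111e-05,
        1.52300854e+00, -8.54140669e-02]), 'dq': array([ 0.00050561, -0.00014027, -0.00031917, -0.00021917, -0.00180593,
       -0.00091905]), 'joint_torque': array([-1.03141610e-03, -5.69164681e+01, -5.00744963e+01, -3.92078036e-04,
        1.53580739e-03,  8.66308795e-06]), 'ee_pos': array([0.16683818, 0.57635138, 0.23131907]), 'eef_rot': array([1.40425697e-01, 9.90091220e-01, 1.33668377e-05, 1.07367859e-05]), 'ft_force': array([-0.92051995, -0.52164061, -0.39403058]), 'wrist_torque': array([0.03657683, 0.00036815, 0.00660666]), 'gripper_width': 0.08562997209287608}
```

```bash
python3 -c "
import cv2
a=cv2.imread('pics/top0.png');cv2.imwrite('pics/top0b.png',cv2.resize(a[110:310,140:420],None,fx=2.8,fy=2.8,interpolation=cv2.INTER_CUBIC))
a=cv2.imread('pics/scene0.png');cv2.imwrite('pics/scene0b.png',cv2.resize(a[90:320,120:380],None,fx=2.6,fy=2.6,interpolation=cv2.INTER_CUBIC))"
```

```text
(no output)
```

View pics/top0.png

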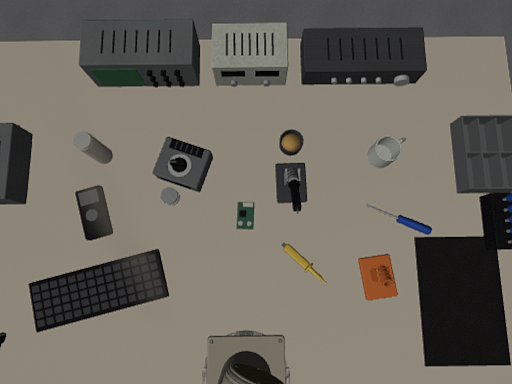

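View pics/top0b.png

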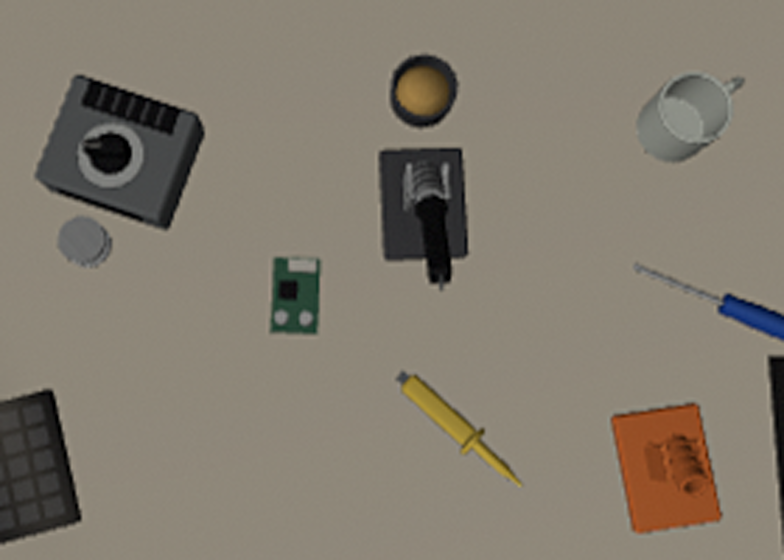

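View pics/scene0b.png

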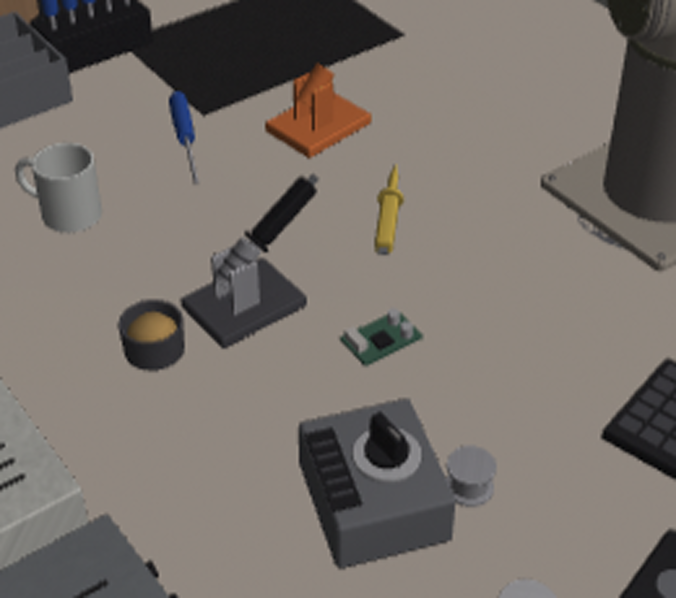

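Run:
```python
from h import *
f=lambda a,s,ox,oy:(ox+a[0]/s,oy+a[1]/s)
T=lambda a:ray('top',*f(a,2.8,140,110)); S=lambda a:ray('scene',*f(a,2.6,120,90))
print('plate',tri([T((110,155)),S((388,452))]), atz('top',*f((110,155),2.8,140,110),.072))
print('handle end',tri([T((440,284)),S((313,180))]))
print('guard',tri([T((432,200)),S((258,240))]))
for n,a in dict(f1=(379,149),f2=(461,147),f3=(468,256),f4=(385,261)).items(): print(n,atz('top',*f(a,2.8,140,110),.018))
for n,a in dict(s1=(77,75),s2=(203,132),s3=(165,228),s4=(37,178)).items(): print(n,atz('top',*f(a,2.8,140,110),.07 if n!='s3' and n!='s4' else 0.05))
P=manip.camera_params('wrist');o=manip.observe()
from scipy.spatial.transform import Rotation as R
Rt=R.from_quat(o['eef_rot']).as_matrix(); print(Rt.round(3))
c=-np.array(P['R']).T@P['t']; print('cam in tool',Rt.T@(c-o['ee_pos']),'\n',(np.array(P['R'])@Rt).round(3)); print(P['intrinsics'])
```

```text
plate [0.58546797 0.1846574  0.07612776] [0.58717431 0.18490783 0.072     ]
handle end [ 0.44124285 -0.14108775  0.13954622]
guard [ 0.52699487 -0.13695051  0.09733362]
f1 [ 0.6042726  -0.09325872  0.018     ]
f2 [ 0.60543452 -0.18153518  0.018     ]
f3 [ 0.48666937 -0.18489722  0.018     ]
f4 [ 0.482389   -0.09706426  0.018     ]
s1 [0.67362135 0.22149845 0.07      ]
s2 [0.61090401 0.0902351  0.07      ]
s3 [0.51466407 0.13089301 0.05      ]
s4 [0.56913499 0.26463728 0.05      ]
[[-0.961  0.278  0.   ]
 [ 0.278  0.961  0.   ]
 [-0.     0.    -1.   ]]
cam in tool [ 8.54743908e-02  3.75640809e-06 -1.42159600e-01] 
 [[-0.001  1.    -0.001]
 [-0.945 -0.001 -0.326]
 [-0.326  0.     0.945]]
[[321.18458597   0.         255.73081092]
 [  0.         321.18458597 193.68698602]
 [  0.           0.           1.        ]]
```

```bash
cat > plan.py <<'E'
from h import *
from scipy.spatial.transform import Rotation as R
def plan(target,rot_units,n,step=0.04,grip=1.0):
    "translate toward target with n rows, tool z rotation rot_units per row"
    o=manip.observe(); M=R.from_quat(o['eef_rot']); p=np.array(o['ee_pos']); rows=[]
    d=(np.asarray(target)-p); L=np.linalg.norm(d); s=d/n
    for k in range(n):
        v=M.inv().apply(s)/0.04; rows.append([0,0,round(rot_units,2)]+[round(float(x),2)+0. for x in v]+[grip])
        M=M*R.from_rotvec([0,0,rot_units*np.deg2rad(4)])
    for r in rows: print(r)
E
python3 -c "
from plan import *
plan([0.587,0.185,0.235],1,15)"
```

```text
[0, 0, 1, -0.85, -0.43, -0.01, 1.0]
[0, 0, 1, -0.88, -0.37, -0.01, 1.0]
[0, 0, 1, -0.91, -0.31, -0.01, 1.0]
[0, 0, 1, -0.93, -0.24, -0.01, 1.0]
[0, 0, 1, -0.94, -0.18, -0.01, 1.0]
[0, 0, 1, -0.95, -0.11, -0.01, 1.0]
[0, 0, 1, -0.96, -0.05, -0.01, 1.0]
[0, 0, 1, -0.96, 0.02, -0.01, 1.0]
[0, 0, 1, -0.95, 0.09, -0.01, 1.0]
[0, 0, 1, -0.94, 0.15, -0.01, 1.0]
[0, 0, 1, -0.93, 0.22, -0.01, 1.0]
[0, 0, 1, -0.91, 0.28, -0.01, 1.0]
[0, 0, 1, -0.89, 0.35, -0.01, 1.0]
[0, 0, 1, -0.87, 0.41, -0.01, 1.0]
[0, 0, 1, -0.84, 0.47, -0.01, 1.0]
```

Emit:
{"op": "jog_arm", "data": {
  "increments": [
    [[0,0,1,-0.85,-0.43,0,1],[0,0,1,-0.88,-0.37,0,1],[0,0,1,-0.91,-0.31,0,1],[0,0,1,-0.93,-0.24,0,1],[0,0,1,-0.94,-0.18,0,1],[0,0,1,-0.95,-0.11,0,1],[0,0,1,-0.96,-0.05,0,1],[0,0,1,-0.96,0.02,0,1],[0,0,1,-0.95,0.09,0,1],[0,0,1,-0.94,0.15,0,1]]
  ]
}}

```text
clock: 1.7
ee_pos: [0.4511, 0.3072, 0.2319]
eef_rot: [0.478, 0.878, 0.002, -0.0]
ft_force: [0.4, -0.6, 0.9]
gripper_width: 0.0855
```

```bash
python3 -c "
from plan import *
print(manip.observe()['clock'])
plan([0.577,0.185,0.235],1,6)"
```

```text
1.7
[0, 0, 1, -0.71, 0.16, -0.01, 1.0]
[0, 0, 1, -0.7, 0.21, -0.01, 1.0]
[0, 0, 1, -0.68, 0.26, -0.01, 1.0]
[0, 0, 1, -0.66, 0.31, -0.01, 1.0]
[0, 0, 1, -0.64, 0.35, -0.01, 1.0]
[0, 0, 1, -0.61, 0.4, -0.01, 1.0]
```

Emit:
{"op": "jog_arm", "data": {
  "increments": [
    [[0,0,1,-0.71,0.16,0,1],[0,0,1,-0.7,0.21,0,1],[0,0,1,-0.68,0.26,0,1],[0,0,1,-0.66,0.31,0,1],[0,0,1,-0.64,0.35,0,1],[0,0,1,-0.61,0.4,0,1],[0,0,1,0,0,0,1],[0,0,1,0,0,0,1],[0,0,0,0,0,0,1]]
  ]
}}

```text
clock: 2.6
ee_pos: [0.5842, 0.1721, 0.2321]
eef_rot: [0.714, 0.7, 0.002, 0.0]
ft_force: [0.4, 0.8, 0.4]
gripper_width: 0.0857
```

Run:
```python
from plan import *
P=manip.camera_params('wrist'); im=snap('wrist','w1.png')
import pickle; pickle.dump(P,open('P1.pkl','wb'))
print([(np.round(d['bbox']).tolist(),round(d['score'],2)) for d in manip.find_in('power_knob','wrist')])
o=manip.observe();print(o['clock'],o['ee_pos'],o['qpos'],R.from_quat(o['eef_rot']).as_matrix().round(3))
print(proj('wrist',[.587,.185,.114],P),proj('wrist',o['ee_pos'],P))
```

```text
[([236.0, 144.0, 282.0, 196.0], 0.71)]
2.7 [0.58386746 0.17257749 0.23216404] [0.20184398 0.14923898 1.466022   0.00225704 1.52189912 0.21653097] [[ 0.015  1.     0.004]
 [ 1.    -0.015  0.003]
 [ 0.003  0.004 -1.   ]]
[259.80594689 173.73127033] [257.76060622 259.6094037 ]
```

View pics/w1.png

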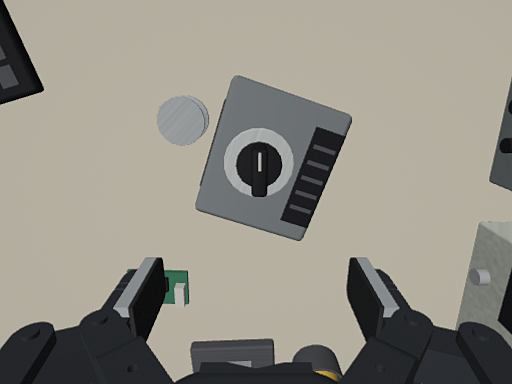

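```bash
python3 -c "
import cv2
a=cv2.imread('pics/w1.png');cv2.imwrite('pics/w1b.png',cv2.resize(a[110:230,190:350],None,fx=5,fy=5,interpolation=cv2.INTER_CUBIC).clip(0,255)) 
b=cv2.convertScaleAbs(a[110:230,190:350],alpha=3,beta=0);cv2.imwrite('pics/w1c.png',cv2.resize(b,None,fx=5,fy=5,interpolation=cv2.INTER_CUBIC))"
```

```text
(no output)
```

View pics/w1c.png

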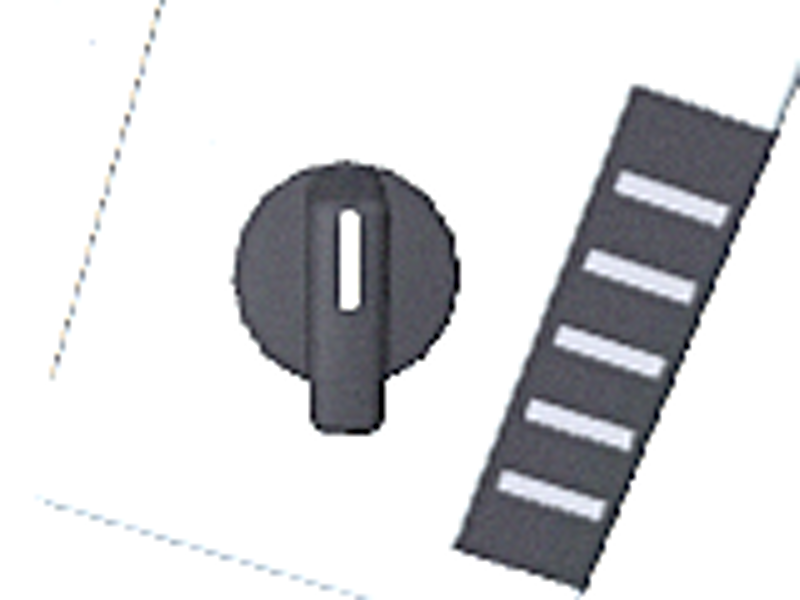

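Run:
```python
from plan import *
import pickle; P=pickle.load(open('P1.pkl','rb'))
f=lambda u,v:(190+u/5,110+v/5)
a=atz('',*f(347.5,197),.114,P);b=atz('',*f(347.5,434),.114,P);print(a,b,(a+b)/2,np.linalg.norm(b-a), np.rad2deg(np.arctan2(*(b-a)[[1,0]])))
print(atz('',*f(347,275),.084,P))
c=atz('',*f(155,0),.07,P);d=atz('',*f(52,378),.07,P);print('station edge dir',np.rad2deg(np.arctan2(*(d-c)[[1,0]])))
```

```text
[0.58707046 0.20560929 0.114     ] [0.58641738 0.16448441 0.114     ] [0.58674392 0.18504685 0.114     ] 0.04113006638782099 -90.90980283058586
[0.58711097 0.1851866  0.084     ]
station edge dir -108.6429038893166
```

Emit:
{"op": "jog_arm", "data": {
  "increments": [
    [[0,0,0,0.31,0.08,0.3,0.8],[0,0,0,0,0,0.9,0.6],[0,0,0,0,0,0.9,0.5],[0,0,0,0,0,0.7,0.5],[0,0,0,0,0,0.4,0.5],[0,0,0,0,0,0,0.5]]
  ],
  "squeeze": 40
}}

```text
clock: 3.3
ee_pos: [0.5875, 0.1925, 0.0975]
eef_rot: [0.708, 0.706, 0.004, 0.0]
ft_force: [-0.5, 0.2, -0.8]
gripper_width: 0.0427
```

Emit:
{"op": "jog_arm", "data": {
  "increments": [
    [[0,0,0.17,-0.18,0,0.15,0.5],[0,0,0,0,0,0,0.5]]
  ]
}}

```text
clock: 3.5
ee_pos: [0.587, 0.1863, 0.0908]
eef_rot: [0.711, 0.703, 0.004, 0.0]
ft_force: [-0.9, 0.1, -0.0]
gripper_width: 0.0425
```

Emit:
{"op": "jog_arm", "data": {
  "increments": [
    [[0,0,0,-0.03,0,0,0],[0,0,0,0,0,0,0],[0,0,0,0,0,0,0],[0,0,0,0,0,0,0],[0,0,0,0,0,0,0]]
  ],
  "squeeze": 40
}}

```text
clock: 4.0
ee_pos: [0.5879, 0.1853, 0.0931]
eef_rot: [0.711, 0.703, 0.005, 0.001]
ft_force: [0.7, 0.2, -4.5]
gripper_width: 0.013
```

Emit:
{"op": "jog_arm", "data": {
  "increments": [
    [[0,0,-1,0,0,0,0],[0,0,-1,0,0,0,0],[0,0,-1,0,0,0,0],[0,0,-1,0,0,0,0],[0,0,-1,0,0,0,0],[0,0,-1,0,0,0,0],[0,0,-1,0,0,0,0]]
  ]
}}

```text
clock: 4.7
ee_pos: [0.5872, 0.1852, 0.0931]
eef_rot: [0.513, 0.859, 0.004, 0.001]
ft_force: [-0.3, 0.2, -3.6]
gripper_width: 0.013
```

```bash
cat > st.py <<'E'
from plan import *
o=manip.observe();M=R.from_quat(o['eef_rot']).as_matrix()
print(o['clock'],o['ee_pos'].round(4),'yaw x',np.rad2deg(np.arctan2(M[1,0],M[0,0])).round(2),'tau',o['wrist_torque'].round(3),'F',o['ft_force'].round(2),'w',round(o['gripper_width'],4),o['qpos'].round(3))
E
python3 st.py
```

```text
4.7 [0.5872 0.1852 0.0931] yaw x 118.3 tau [ 0.032  0.242 -0.06 ] F [-0.33  0.16 -3.62] w 0.013 [ 0.219  0.267  1.591  0.005  1.275 -0.276]
```

Emit:
{"op": "jog_arm", "data": {
  "increments": [
    [[0,0,-1,0,0,0,0],[0,0,-1,0,0,0,0],[0,0,-1,0,0,0,0],[0,0,-1,0,0,0,0],[0,0,-1,0,0,0,0],[0,0,-1,0,0,0,0],[0,0,-1,0,0,0,0]]
  ]
}}

```text
clock: 5.4
ee_pos: [0.5866, 0.1848, 0.0931]
eef_rot: [0.28, 0.96, 0.004, 0.001]
ft_force: [-1.0, -0.7, -3.9]
gripper_width: 0.0129
```

```bash
python3 st.py
```

```text
5.4 [0.5866 0.1848 0.0931] yaw x 147.46 tau [ 0.036  0.307 -0.115] F [-1.01 -0.72 -3.91] w 0.0129 [ 0.219  0.267  1.592  0.005  1.277 -0.785]
```

Emit:
{"op": "jog_arm", "data": {
  "increments": [
    [[0,0,-1,0,0,0,0],[0,0,-1,0,0,0,0],[0,0,-1,0,0,0,0],[0,0,-1,0,0,0,0]]
  ]
}}

```text
clock: 5.8
ee_pos: [0.5864, 0.1845, 0.0932]
eef_rot: [0.139, 0.99, 0.003, 0.002]
ft_force: [-1.6, -0.5, -2.5]
gripper_width: 0.013
```

```bash
python3 st.py
```

```text
5.8 [0.5864 0.1845 0.0932] yaw x 164.05 tau [ 0.138  0.408 -1.423] F [-1.64 -0.51 -2.52] w 0.013 [ 0.218  0.267  1.592  0.005  1.278 -1.076]
```

Emit:
{"op": "jog_arm", "data": {
  "increments": [
    [[0,0,-1,0,0,0,0],[0,0,-0.5,0,0,0,0],[0,0,-0.5,0,0,0,0]]
  ]
}}

```text
clock: 6.1
ee_pos: [0.5864, 0.1845, 0.0934]
eef_rot: [0.072, 0.997, 0.005, 0.001]
ft_force: [-1.1, 1.0, -2.2]
gripper_width: 0.0128
```

```bash
python3 st.py
```

```text
6.1 [0.5864 0.1845 0.0934] yaw x 171.75 tau [ 0.222  0.395 -4.205] F [-1.13  0.98 -2.23] w 0.0128 [ 0.216  0.267  1.592  0.009  1.278 -1.213]
```

Emit:
{"op": "jog_arm", "data": {
  "increments": [
    [[0,0,0,0,0,0,0.5],[0,0,0,0,0,0,0.5],[0,0,0,0,0,0,0.5],[0,0,0,0,0,-0.8,0.8],[0,0,0,0,0,-0.9,1],[0,0,0,0,0,-0.9,1],[0,0,0,0,0,-0.9,1]]
  ]
}}

```text
clock: 6.8
ee_pos: [0.5836, 0.1824, 0.233]
eef_rot: [0.072, 0.997, 0.004, -0.002]
ft_force: [0.2, -0.1, 0.3]
gripper_width: 0.0855
```

```bash
python3 st.py
python3 - <<'E'
from plan import *
P=manip.camera_params('wrist'); im=snap('wrist','w2.png')
import pickle; pickle.dump(P,open('P2.pkl','wb'))
snap('top','top2.png')
im=cv2.imread('pics/w2.png'); u,v=proj('',[.587,.185,.1],P); print(u,v)
u0,v0=int(u)-80,int(v)-60; print(u0,v0)
cv2.imwrite('pics/w2c.png',cv2.resize(cv2.convertScaleAbs(im[v0:v0+120,u0:u0+160],alpha=3,beta=0),None,fx=5,fy=5,interpolation=cv2.INTER_CUBIC))
E
```

```text
6.8 [0.5836 0.1824 0.233 ] yaw x 171.76 tau [ 0.024 -0.025 -0.055] F [ 0.17 -0.12  0.28] w 0.0855 [ 0.214  0.162  1.45   0.008  1.532 -1.213]
257.8533309790687 187.56697855265801
177 127
```

View pics/w2c.png

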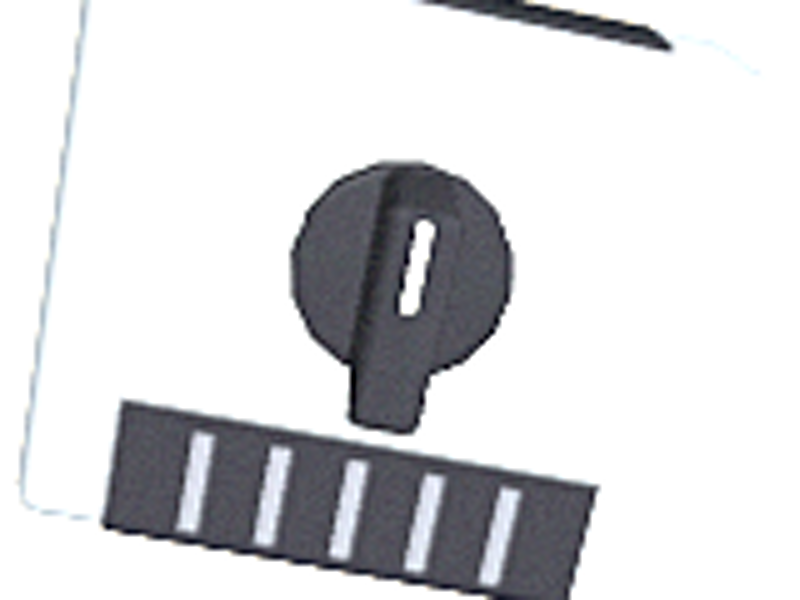

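View pics/w2.png

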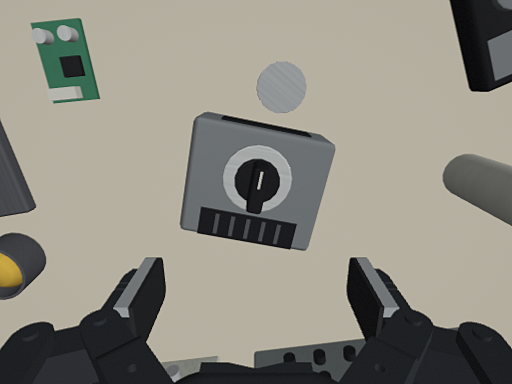

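Run:
```python
from plan import *
import pickle
P2=pickle.load(open('P2.pkl','rb'))
f=lambda u,v:(177+u/5,127+v/5)
a=atz('',*f(424,225),.114,P2);b=atz('',*f(409,310),.114,P2);print('pointer',np.rad2deg(np.arctan2(*(a-b)[[1,0]])))
a=atz('',*f(122,402),.07,P2);b=atz('',*f(597,486),.07,P2);print('slot',np.rad2deg(np.arctan2(*(b-a)[[1,0]])))
plan([0.48,-0.14,0.27],-0.28,9)
```

```text
pointer 162.34479889455633
slot 70.70338652845871
[0, 0, -0.28, 0.17, -0.93, -0.1, 1.0]
[0, 0, -0.28, 0.18, -0.93, -0.1, 1.0]
[0, 0, -0.28, 0.2, -0.92, -0.1, 1.0]
[0, 0, -0.28, 0.22, -0.92, -0.1, 1.0]
[0, 0, -0.28, 0.24, -0.91, -0.1, 1.0]
[0, 0, -0.28, 0.26, -0.91, -0.1, 1.0]
[0, 0, -0.28, 0.27, -0.9, -0.1, 1.0]
[0, 0, -0.28, 0.29, -0.9, -0.1, 1.0]
[0, 0, -0.28, 0.31, -0.89, -0.1, 1.0]
```

Emit:
{"op": "jog_arm", "data": {
  "increments": [
    [[0,0,-0.28,0.17,-0.93,-0.1,1],[0,0,-0.28,0.18,-0.93,-0.1,1],[0,0,-0.28,0.2,-0.92,-0.1,1],[0,0,-0.28,0.22,-0.92,-0.1,1],[0,0,-0.28,0.24,-0.91,-0.1,1],[0,0,-0.28,0.26,-0.91,-0.1,1],[0,0,-0.28,0.27,-0.9,-0.1,1],[0,0,-0.28,0.29,-0.9,-0.1,1],[0,0,-0.28,0.31,-0.89,-0.1,1],[0,0,0,0,0,0,1]]
  ]
}}

```text
clock: 7.9
ee_pos: [0.4782, -0.1493, 0.2732]
eef_rot: [-0.023, 1.0, 0.004, 0.007]
ft_force: [0.4, 1.4, -0.9]
gripper_width: 0.0858
```

```bash
python3 st.py
python3 - <<'E'
from plan import *
P=manip.camera_params('wrist'); im=snap('wrist','w3.png')
import pickle; pickle.dump(P,open('P3.pkl','wb'))
for t in ['iron','iron_handle','holder']: print(t,[(np.round(d['bbox']).tolist(),round(d['score'],2)) for d in manip.find_in(t,'wrist')])
print(proj('',[.53,-.1395,.09],P),proj('',[.491,-.1405,.129],P))
E
```

```text
7.9 [ 0.4782 -0.1493  0.2732] yaw x -177.35 tau [0.067 0.017 0.013] F [ 0.36  1.36 -0.94] w 0.0858 [-0.415 -0.166  1.705  0.013  1.592 -2.031]
iron [([242.0, 134.0, 279.0, 223.0], 0.76), ([233.0, 0.0, 298.0, 58.0], 0.72), ([228.0, 253.0, 280.0, 312.0], 0.41)]
iron_handle [([236.0, 1.0, 296.0, 57.0], 0.91), ([245.0, 136.0, 277.0, 225.0], 0.79)]
holder [([12.0, 0.0, 96.0, 8.0], 0.8), ([503.0, 173.0, 509.0, 193.0], 0.73), ([226.0, 157.0, 296.0, 243.0], 0.61)]
[260.79109405 212.8355225 ] [262.77646362 191.14717057]
```

View pics/w3.png

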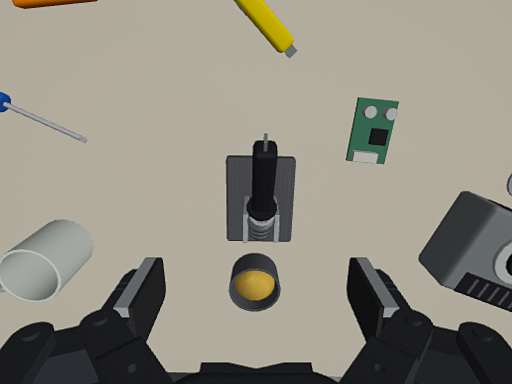

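```bash
python3 -c "
import cv2
a=cv2.imread('pics/w3.png')[125:250,185:345]
cv2.imwrite('pics/w3c.png',cv2.resize(cv2.convertScaleAbs(a,alpha=2.2),None,fx=4.8,fy=4.8,interpolation=cv2.INTER_CUBIC))"
```

```text
(no output)
```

View pics/w3c.png

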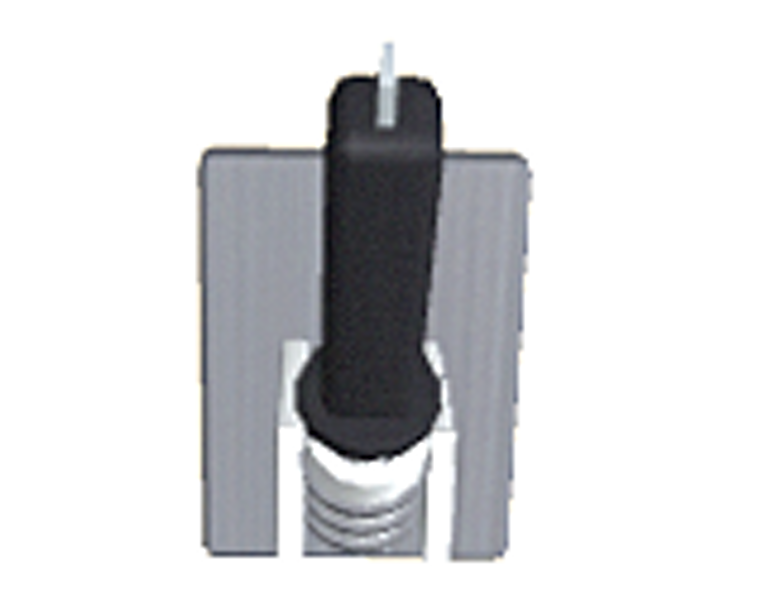

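Run:
```python
from plan import *
import pickle
from scipy.optimize import least_squares
P=pickle.load(open('P3.pkl','rb'))
f=lambda a:np.array((185+a[0]/4.8,125+a[1]/4.8))
s=2**-.5
def pts(x,y,th):
    c,sn=np.cos(th),np.sin(th); L=lambda a,b,z:np.array([x+c*a-sn*b,y+sn*a+c*b,z])
    m=lambda t:L(-.01-t*s,0,.09+t*s)
    return [L(-.055,-.045,.018),L(-.055,.045,.018),m(.006),m(.094)]
ob=[f((203,152)),f((530,157)),f((370,403)),f((385,110))]
res=lambda q:np.concatenate([proj('',p,P)-o for p,o in zip(pts(*q),ob)])
r=least_squares(res,[.54,-.139,.03]);print(r.x,r.fun.round(1))
x,y,th=r.x;c,sn=np.cos(th),np.sin(th)
for t in (0,.055,.094,.11):print(t,[round(v,4) for v in (x+c*(-.01-t*s),y+sn*(-.01-t*s),.09+t*s)])
```

```text
[ 0.53133039 -0.13833973  0.03364091] [-2.2 -6.5  1.6 -6.8  0.  -5.6  0.3 13. ]
0 [np.float64(0.5213), np.float64(-0.1387), 0.09]
0.055 [np.float64(0.4825), np.float64(-0.14), 0.1289]
0.094 [np.float64(0.4549), np.float64(-0.1409), 0.1565]
0.11 [np.float64(0.4436), np.float64(-0.1413), 0.1678]
```

Run:
```python
from plan import *
import pickle
P=pickle.load(open('P3.pkl','rb'))
f=lambda u,v:(185+u/4.8,125+v/4.8)
g=lambda a,s,ox,oy:(ox+a[0]/s,oy+a[1]/s)
T=lambda a:ray('top',*g(a,2.8,140,110)); S=lambda a:ray('scene',*g(a,2.6,120,90)); W=lambda u,v:ray('',*f(u,v),P)
for nm,t,s,w in [('nub tip',(441,288),(316,177),(387,43)),('guard',(431,202),(256,242),(370,403)),]:
    R3=[T(t),S(s),W(*w)]
    X=tri(R3);print(nm,X.round(4))
    for n,u in (('top',g(t,2.8,140,110)),('scene',g(s,2.6,120,90)),('w',f(*w))):
        print(n,(proj(n,X,P if n=='w' else None)-u).round(1))
for w in ((203,152),(530,157),(508,555),(207,555)): print(atz('',*f(*w),.018,P).round(4))
for n in('top','scene'):
    im=cv2.imread('pics/%s0.png'%n); 
    y,x=((175,270) if n=='top' else (150,190))
    cv2.imwrite('pics/z%s.png'%n,cv2.resize(cv2.convertScaleAbs(im[y-20:y+80,x-20:x+100],alpha=2.2),None,fx=6,fy=6,interpolation=cv2.INTER_CUBIC))
```

```text
nub tip [ 0.4364 -0.1416  0.1412]
top [-0.1  0.4]
scene [0. 0.]
w [-0.3  1.2]
guard [ 0.5263 -0.1383  0.0918]
top [-0.5  1.3]
scene [-0.9 -0.1]
w [-0.   1.4]
[ 0.486  -0.1823  0.018 ]
[ 0.4836 -0.0965  0.018 ]
[ 0.601  -0.0925  0.018 ]
[ 0.6046 -0.1793  0.018 ]
```

View pics/ztop.png

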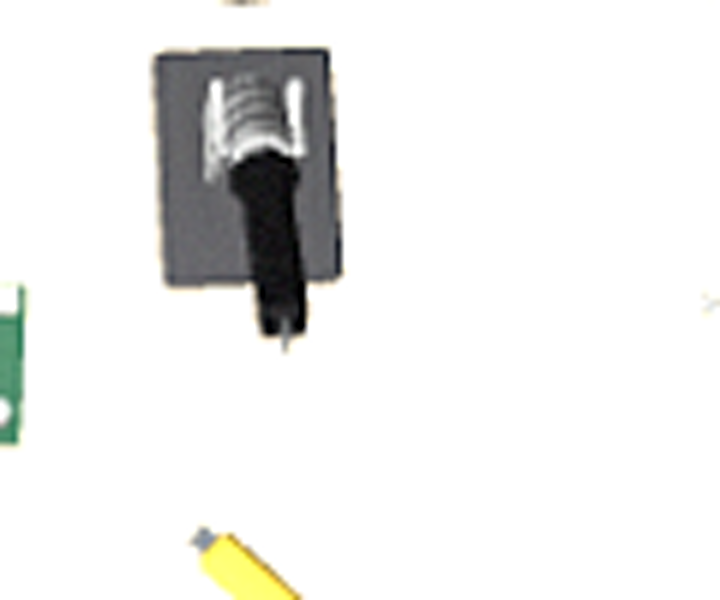

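View pics/zscene.png

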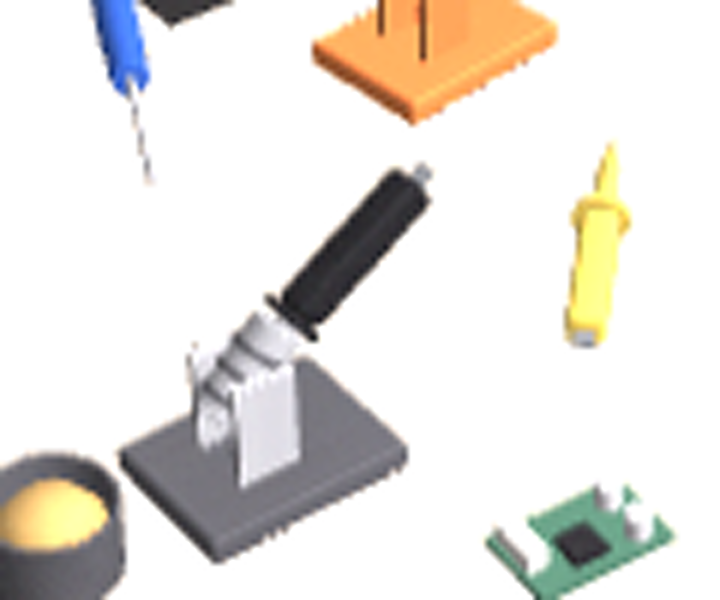

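Emit:
{"op": "jog_arm", "data": {
  "increments": [
    [[0,0,0,-0.17,0.24,0.6,0.8],[0,0,0,0,0,0.8,0.7],[0,0,0,0,0,0.8,0.7],[0,0,0,0,0,0.6,0.7],[0,0,0,0,0,0,0.7]]
  ]
}}

```text
clock: 8.6
ee_pos: [0.4906, -0.1264, 0.1579]
eef_rot: [-0.03, 1.0, 0.005, 0.009]
ft_force: [-0.8, 0.3, 0.1]
gripper_width: 0.0597
```

```bash
python3 st.py
python3 - <<'E'
from plan import *
o=manip.observe();M=R.from_quat(o['eef_rot']).as_matrix();print(M.round(4))
print((M.T@(np.array([.485,-.1396,.094])-o['ee_pos'])/.04).round(2))
E
```

```text
8.6 [ 0.4906 -0.1264  0.1579] yaw x -176.61 tau [ 0.018  0.071 -0.014] F [-0.83  0.33  0.1 ] w 0.0597 [-0.365 -0.091  1.848  0.017  1.372 -1.998]
[[-0.9981 -0.0593  0.0172]
 [-0.0592  0.9982  0.0109]
 [-0.0178  0.0099 -0.9998]]
[ 0.19 -0.34  1.59]
```

Emit:
{"op": "jog_arm", "data": {
  "increments": [
    [[0.15,-0.25,0.33,0.19,-0.34,0.3,0.7],[0,0,0,0,0,0,0.7]]
  ]
}}

```text
clock: 8.8
ee_pos: [0.4847, -0.138, 0.1461]
eef_rot: [-0.02, 1.0, 0.001, 0.017]
ft_force: [-0.8, -0.5, -0.8]
gripper_width: 0.0601
```

```bash
python3 st.py
python3 - <<'E'
from plan import *
o=manip.observe();M=R.from_quat(o['eef_rot']).as_matrix();print(M.round(4))
print((M.T@(np.array([.485,-.1396,.094])-o['ee_pos'])/.04).round(2))
snap('wrist','w4.png');snap('scene','s4.png')
a=cv2.imread('pics/s4.png')[100:260,150:350];cv2.imwrite('pics/s4b.png',cv2.resize(cv2.convertScaleAbs(a,alpha=2.),None,fx=3.6,fy=3.6,interpolation=cv2.INTER_CUBIC))
E
```

```text
8.8 [ 0.4847 -0.138   0.1461] yaw x -177.74 tau [ 0.033  0.101 -0.013] F [-0.83 -0.48 -0.85] w 0.0601 [-0.39  -0.107  1.886  0.016  1.332 -2.004]
[[-9.986e-01 -3.950e-02  3.490e-02]
 [-3.950e-02  9.992e-01  1.900e-03]
 [-3.500e-02  6.000e-04 -9.994e-01]]
[ 0.04 -0.04  1.3 ]
```

View pics/w4.png

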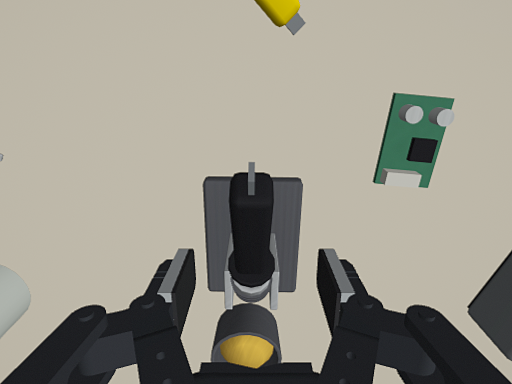

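View pics/s4b.png

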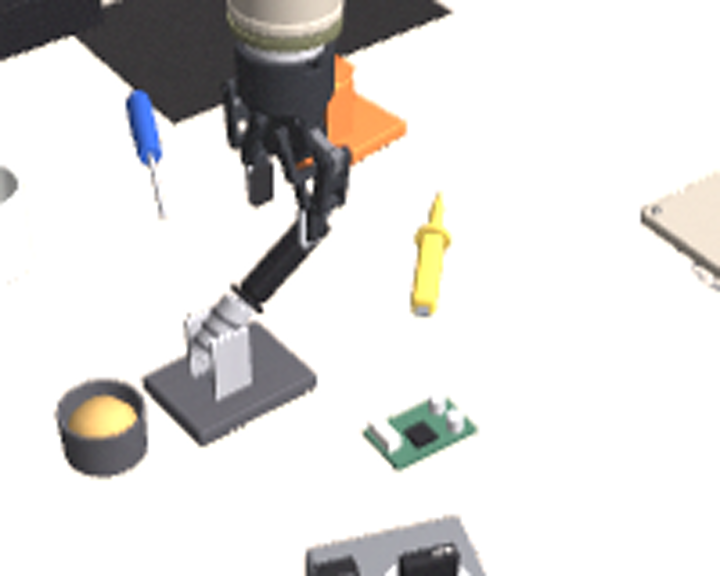

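Emit:
{"op": "jog_arm", "data": {
  "increments": [
    [[0,0,0,0.05,-0.04,0.6,0.7],[0,0,0,0,0,0.5,0.65],[0,0,0,0,0,0.15,0.6],[0,0,0,0,0,0,0.6]]
  ]
}}

```text
clock: 9.3
ee_pos: [0.4933, -0.1393, 0.1058]
eef_rot: [-0.022, 0.999, -0.001, 0.025]
ft_force: [0.1, 0.4, 0.5]
gripper_width: 0.0511
```

```bash
python3 st.py
python3 - <<'E'
from plan import *
o=manip.observe();M=R.from_quat(o['eef_rot']).as_matrix();print(M.round(4))
print((M.T@(np.array([.485,-.1396,.094])-o['ee_pos'])/.04).round(2))
snap('wrist','w5.png')
E
```

```text
9.3 [ 0.4933 -0.1393  0.1058] yaw x -177.5 tau [0.002 0.006 0.018] F [0.06 0.37 0.52] w 0.0511 [-0.388 -0.056  1.916  0.018  1.235 -2.008]
[[-0.9978 -0.0435  0.0499]
 [-0.0436  0.999  -0.0018]
 [-0.0498 -0.004  -0.9988]]
[0.22 0.   0.28]
```

View pics/w5.png

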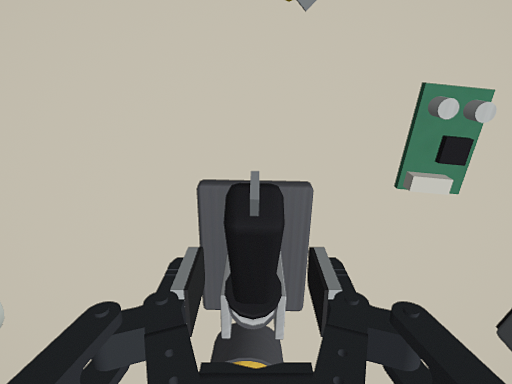

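Emit:
{"op": "jog_arm", "data": {
  "increments": [
    [[0,0.6,0,0.22,0,0.26,0.6],[0,0,0,0,0,0,0.6]]
  ]
}}

```text
clock: 9.55
ee_pos: [0.4871, -0.1402, 0.0986]
eef_rot: [-0.022, 1.0, -0.003, 0.006]
ft_force: [0.0, -0.1, -1.5]
gripper_width: 0.0513
```

```bash
python3 st.py
python3 - <<'E'
from plan import *
o=manip.observe();M=R.from_quat(o['eef_rot']).as_matrix();print(M.round(4))
print((M.T@(np.array([.485,-.1396,.094])-o['ee_pos'])/.04).round(2))
E
```

```text
9.55 [ 0.4871 -0.1402  0.0986] yaw x -177.48 tau [ 0.011 -0.062  0.005] F [ 0.03 -0.09 -1.49] w 0.0513 [-3.810e-01 -2.800e-02  1.901e+00 -1.000e-03  1.255e+00 -1.996e+00]
[[-0.999  -0.0439  0.0117]
 [-0.044   0.999  -0.0053]
 [-0.0114 -0.0058 -0.9999]]
[0.05 0.02 0.11]
```

Good; a small step more, then close.

Emit:
{"op": "jog_arm", "data": {
  "increments": [
    [[0,0,0,0.05,0.02,0.12,0.6],[0,0,0,0,0,0,0],[0,0,0,0,0,0,0],[0,0,0,0,0,0,0],[0,0,0,0,0,0,0]]
  ],
  "squeeze": 60
}}

```text
clock: 10.05
ee_pos: [0.4875, -0.1398, 0.0971]
eef_rot: [-0.022, 1.0, -0.003, 0.009]
ft_force: [0.5, 0.9, -2.1]
gripper_width: 0.0213
```

```bash
python3 st.py
python3 - <<'E'
from plan import *
snap('wrist','w6.png')
E
```

```text
10.05 [ 0.4875 -0.1398  0.0971] yaw x -177.46 tau [-0.051  0.053 -0.024] F [ 0.47  0.91 -2.11] w 0.0213 [-3.810e-01 -3.200e-02  1.908e+00  1.000e-03  1.246e+00 -1.997e+00]
```

View pics/w6.png

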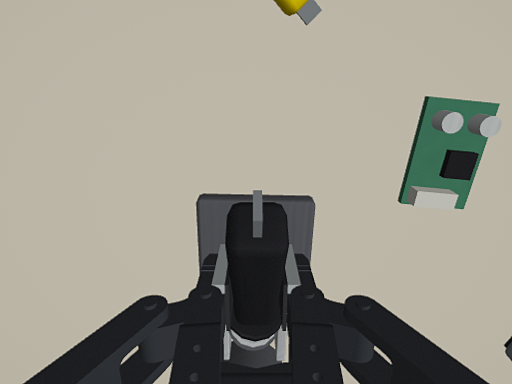

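Emit:
{"op": "jog_arm", "data": {
  "increments": [
    [[0,0,0,0.3,0,-0.16,0],[0,0,0,0.45,0,-0.25,0],[0,0,0,0.45,0,-0.25,0]]
  ]
}}

```text
clock: 10.4
ee_pos: [0.4414, -0.142, 0.1238]
eef_rot: [-0.023, 1.0, -0.004, 0.012]
ft_force: [-0.2, 0.1, -0.8]
gripper_width: 0.0211
```

```bash
python3 st.py
```

```text
10.4 [ 0.4414 -0.142   0.1238] yaw x -177.4 tau [-0.041  0.021 -0.024] F [-0.2   0.11 -0.8 ] w 0.0211 [-0.425 -0.194  2.006  0.004  1.305 -2.042]
```

Emit:
{"op": "jog_arm", "data": {
  "increments": [
    [[0,0,0,0.5,0,-0.3,0],[0,0,0,0.5,0,-0.4,0],[0,0,0,0,0,-0.6,0],[0,0,0,0,0,-0.8,0],[0,0,0,0,0,-0.8,0],[0,0,0,0,0,0,0]]
  ]
}}

```text
clock: 11.0
ee_pos: [0.3944, -0.1431, 0.2434]
eef_rot: [-0.022, 1.0, -0.004, 0.012]
ft_force: [0.2, -1.7, -0.4]
gripper_width: 0.021
```

```bash
python3 st.py
python3 - <<'E'
from plan import *
snap('wrist','w7.png');snap('scene','s7.png')
a=cv2.imread('pics/s7.png')[40:260,150:390];cv2.imwrite('pics/s7b.png',cv2.resize(cv2.convertScaleAbs(a,alpha=2.),None,fx=3,fy=2.7,interpolation=cv2.INTER_CUBIC))
E
```

```text
11.0 [ 0.3944 -0.1431  0.2434] yaw x -177.49 tau [ 0.006  0.029 -0.024] F [ 0.16 -1.68 -0.36] w 0.021 [-0.474 -0.412  1.959  0.004  1.569 -2.089]
```

View pics/s7b.png

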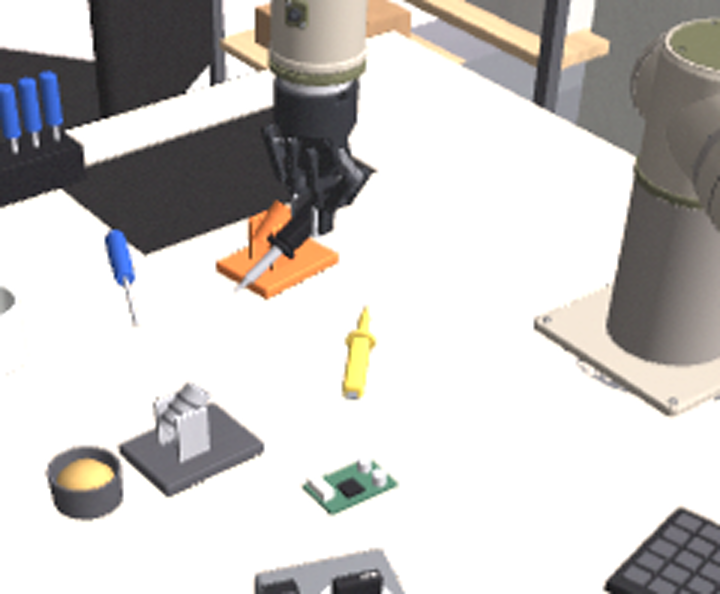

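View pics/w7.png

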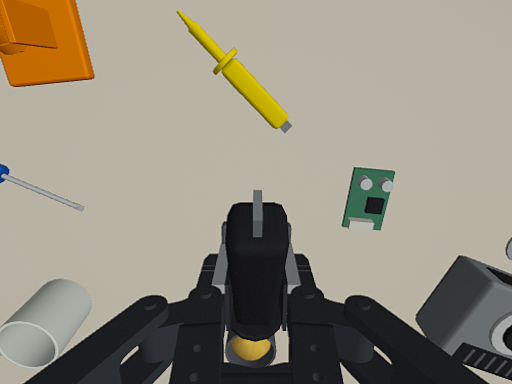

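```bash
cat > iron.py <<'E'
from plan import *
def meas(tip_scene=None,tip_top=None,nub_w=None,end_w=None):
    o=manip.observe();M=R.from_quat(o['eef_rot']).as_matrix();p=o['ee_pos'];n=M[:,1]
    def pl(c,d): return c+d*(n@(p-c))/(n@d)
    out={}
    if tip_scene is not None: out['tip']=pl(*ray('scene',*tip_scene))
    if tip_top is not None: out['tip_top']=pl(*ray('top',*tip_top))
    if nub_w is not None: out['nub']=pl(*ray('wrist',*nub_w))
    for k,v in out.items(): print(k,v.round(4),'tool',(M.T@(v-p)).round(4))
    if 'tip' in out and 'nub' in out:
        a=out['nub']-out['tip'];L=np.linalg.norm(a);print('len',L,'elev',np.rad2deg(np.arcsin(a[2]/L)))
        e=a/L; print('origin',out['tip']+.062*e)
E
python3 - <<'E'
from iron import *
meas(tip_scene=(150+238/3,40+290/2.7),nub_w=(258,191))
E
```

```text
tip [ 0.4802 -0.1387  0.2013] tool [-0.0867  0.      0.0393]
nub [ 0.285  -0.1458  0.4349] tool [ 0.1041 -0.     -0.1979]
len 0.3044502494682168 elev 50.08660804172159
origin [ 0.44049127 -0.1401423   0.24890039]
```

```bash
cat >> iron.py <<'E'
def elev(tip_scene,nub_w,L=.1676,cam='scene'):
    o=manip.observe();M=R.from_quat(o['eef_rot']).as_matrix();p=o['ee_pos'];n=M[:,1]
    c,d=ray(cam,*tip_scene);t=c+d*(n@(p-c))/(n@d)
    c,d=ray('wrist',*nub_w);d=d/np.linalg.norm(d);b=d@(c-t);q=(c-t)@(c-t)-L*L
    D=b*b-q;print('D',D)
    for s in (-b-np.sqrt(max(D,0)),-b+np.sqrt(max(D,0))):
        x=c+s*d;a=(x-t)/L;print('nub',x.round(4),'elev',np.rad2deg(np.arcsin(a[2])).round(2),'origin',(t+.062*a).round(4),'tip',t.round(4), 'tool a',(M.T@a).round(3))
E
python3 - <<'E'
from iron import *
for L in(.164,.1676,.170): elev((150+238/3,40+290/2.7),(258,191),L)
E
```

```text
D 0.015799328064678098
nub [ 0.3388 -0.1432  0.2842] elev 30.37 origin [ 0.4268 -0.1404  0.2327] tip [ 0.4802 -0.1387  0.2013] tool a [ 0.853  0.007 -0.522]
nub [ 0.4233 -0.1392  0.0475] elev -69.7 origin [ 0.4587 -0.1389  0.1432] tip [ 0.4802 -0.1387  0.2013] tool a [0.365 0.018 0.931]
D 0.016993088064678093
nub [ 0.3372 -0.1433  0.2886] elev 31.39 origin [ 0.4273 -0.1404  0.2336] tip [ 0.4802 -0.1387  0.2013] tool a [ 0.843  0.007 -0.537]
nub [ 0.4249 -0.1391  0.0431] elev -70.72 origin [ 0.4598 -0.1388  0.1428] tip [ 0.4802 -0.1387  0.2013] tool a [0.348 0.018 0.937]
D 0.017803328064678103
nub [ 0.3362 -0.1433  0.2915] elev 32.04 origin [ 0.4277 -0.1404  0.2342] tip [ 0.4802 -0.1387  0.2013] tool a [ 0.837  0.006 -0.547]
nub [ 0.4259 -0.139   0.0402] elev -71.37 origin [ 0.4604 -0.1388  0.1426] tip [ 0.4802 -0.1387  0.2013] tool a [0.337 0.018 0.941]
```

Emit:
{"op": "jog_arm", "data": {
  "increments": [
    [[0,-0.5,0,-0.1,0,-0.2,0],[0,-0.8,0,-0.2,0,-0.3,0],[0,-0.8,0,-0.2,0,-0.3,0],[0,-0.8,0,-0.2,0,-0.3,0],[0,-0.8,0,-0.2,0,-0.3,0],[0,-0.8,0,-0.2,0,-0.3,0],[0,-0.8,0,-0.2,0,-0.3,0],[0,-0.8,0,-0.1,0,-0.2,0],[0,-0.6,0,0,0,0,0],[0,0,0,0,0,0,0]]
  ]
}}

```text
clock: 12.1
ee_pos: [0.4295, -0.1378, 0.3275]
eef_rot: [-0.021, 0.969, 0.007, 0.248]
ft_force: [-1.0, 0.2, -1.2]
gripper_width: 0.021
```

```bash
python3 st.py
python3 - <<'E'
from plan import *
o=manip.observe();M=R.from_quat(o['eef_rot']).as_matrix();print(M.round(3),'tilt',np.rad2deg(np.arctan2(M[0,2],-M[2,2])))
for n in('wrist','scene','top'): snap(n,n[0]+'8.png')
print([round(float(v),1) for v in proj('scene',o['ee_pos'])],proj('top',o['ee_pos']))
E
```

```text
12.1 [ 0.4295 -0.1378  0.3275] yaw x -177.52 tau [0.004 0.263 0.009] F [-1.05  0.16 -1.22] w 0.021 [-0.698 -0.793  2.126  0.336  1.435 -2.295]
[[-0.877 -0.045  0.479]
 [-0.038  0.999  0.024]
 [-0.48   0.003 -0.877]] tilt 28.64777033633854
[243.6, 103.5] [304.85962213 205.50296331]
```

View pics/s8.png

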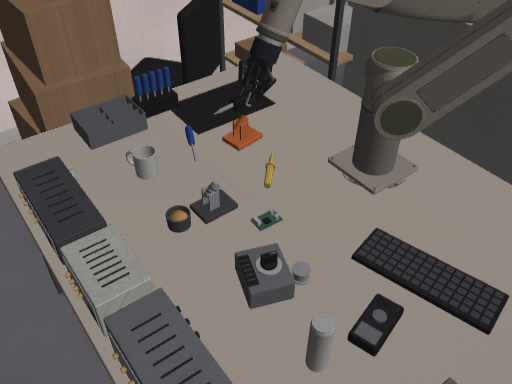

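View pics/t8.png

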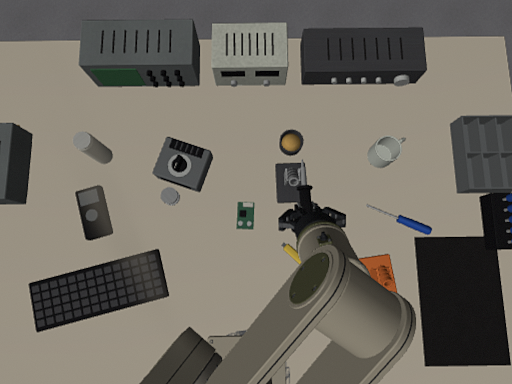

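View pics/w8.png

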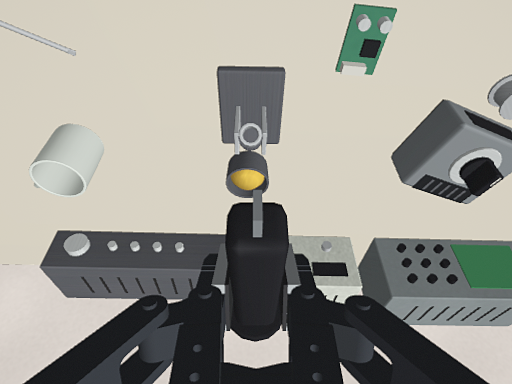

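Run:
```python
from iron import *
a=cv2.imread('pics/s8.png')[70:130,200:280];cv2.imwrite('pics/s8b.png',cv2.resize(cv2.convertScaleAbs(a,alpha=2.),None,fx=9,fy=9,interpolation=cv2.INTER_CUBIC))
a=cv2.imread('pics/t8.png')[150:230,270:350];cv2.imwrite('pics/t8b.png',cv2.resize(cv2.convertScaleAbs(a,alpha=2.),None,fx=7,fy=7,interpolation=cv2.INTER_CUBIC))
```

```text
(no output)
```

View pics/s8b.png

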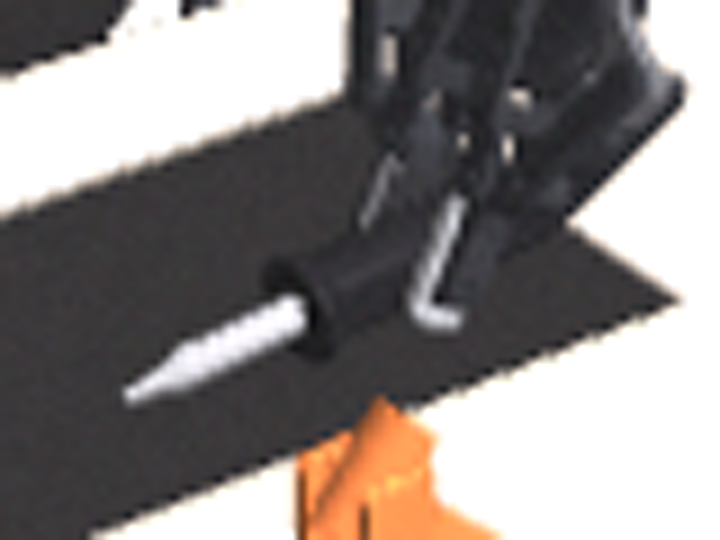

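View pics/t8b.png

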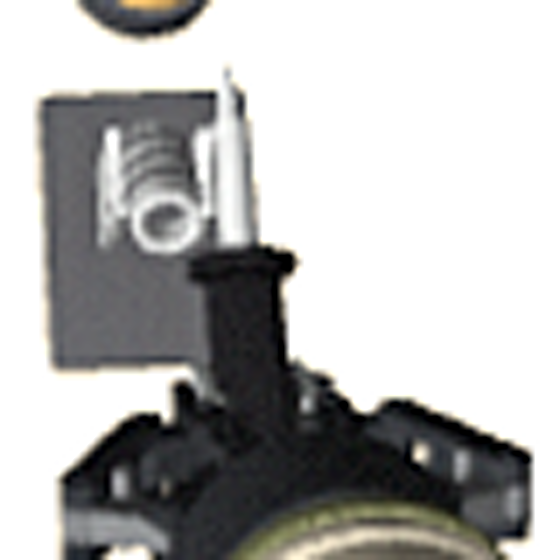

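Run:
```python
from iron import *
t=tri([ray('scene',214.1,114.1),ray('top',302.6,159.8)]);g=tri([ray('scene',233.6,104.6),ray('top',304.5,186.8)])
print(t.round(4),g.round(4),np.linalg.norm(g-t),np.rad2deg(np.arcsin((g-t)[2]/np.linalg.norm(g-t))))
meas(tip_scene=(214.1,114.1)); meas(tip_scene=(233.6,104.6))
elev((214.1,114.1),(258,191))
```

```text
[ 0.5282 -0.1347  0.3331] [ 0.4664 -0.1354  0.3393] 0.06206840953694048 5.736662002478654
tip [ 0.5278 -0.1332  0.3333] tool [-0.0886  0.      0.0422]
tip [ 0.4635 -0.1362  0.3372] tool [-0.0339  0.      0.008 ]
D 0.01684099068356542
nub [ 0.3606 -0.1398  0.3438] elev 3.62 origin [ 0.4659 -0.1357  0.3372] tip [ 0.5278 -0.1332  0.3333] tool a [ 0.846  0.007 -0.533]
nub [ 0.5506 -0.1289  0.1673] elev -82.04 origin [ 0.5362 -0.1316  0.2719] tip [ 0.5278 -0.1332  0.3333] tool a [0.353 0.017 0.935]
```

Emit:
{"op": "jog_arm", "data": {
  "increments": [
    [[0,-0.5,0,-0.25,0,0.15,0],[0,-0.6,0,-0.25,0,0.15,0],[0,0,0,0,0,0,0],[0,0,0,0,0,0,0],[0,0,0,0,0,0,0],[0,0,0,0,0,0,0],[0,0,0,0,0,0,0],[0,0,0,0,0,0,0]]
  ]
}}

```text
clock: 13.05
ee_pos: [0.4537, -0.1358, 0.3261]
eef_rot: [-0.023, 0.96, 0.009, 0.28]
ft_force: [0.3, 0.4, -0.8]
gripper_width: 0.0211
```

```bash
python3 st.py
python3 - <<'E'
from iron import *
o=manip.observe();M=R.from_quat(o['eef_rot']).as_matrix();print('tilt',np.rad2deg(np.arctan2(M[0,2],-M[2,2])),'dq',abs(o['dq']).max())
for n in('wrist','scene','top'): snap(n,n[0]+'9.png')
w=np.array(proj('scene',o['ee_pos'])).astype(int);print(w)
x,y=w[0]-40,w[1]-30;a=cv2.imread('pics/s9.png')[y:y+60,x:x+80];A=cv2.resize(cv2.convertScaleAbs(a,alpha=2.),None,fx=9,fy=9,interpolation=cv2.INTER_CUBIC)
w=np.array(proj('top',o['ee_pos'])).astype(int)
x2,y2=w[0]-40,w[1]-60;print(x,y,x2,y2);a=cv2.imread('pics/t9.png')[y2:y2+80,x2:x2+80]
cv2.imwrite('pics/s9b.png',A);cv2.imwrite('pics/t9b.png',cv2.resize(cv2.convertScaleAbs(a,alpha=2.),None,fx=7,fy=7,interpolation=cv2.INTER_CUBIC))
E
```

```text
13.05 [ 0.4537 -0.1358  0.3261] yaw x -177.41 tau [ 0.001  0.391 -0.005] F [ 0.27  0.41 -0.76] w 0.0211 [-0.691 -0.79   2.15   0.384  1.359 -2.309]
tilt 32.53570159988429 dq 0.004734362649324645
[236 107]
196 77 263 134
```

View pics/s9b.png

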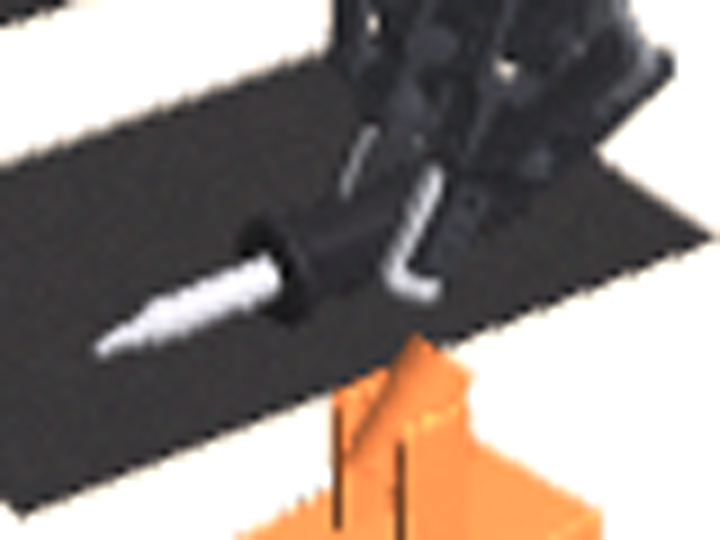

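View pics/t9b.png

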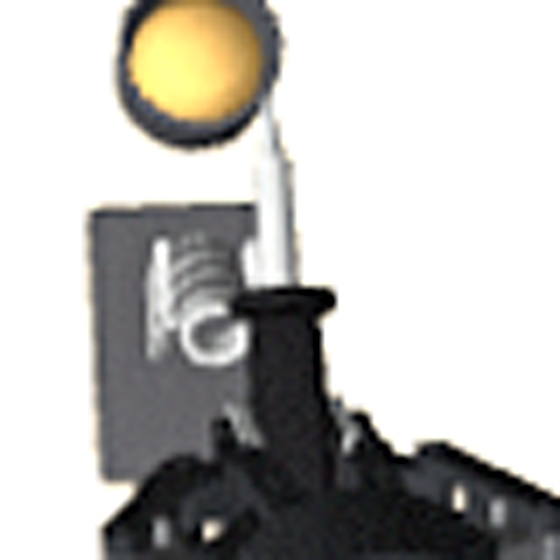

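View pics/t9.png

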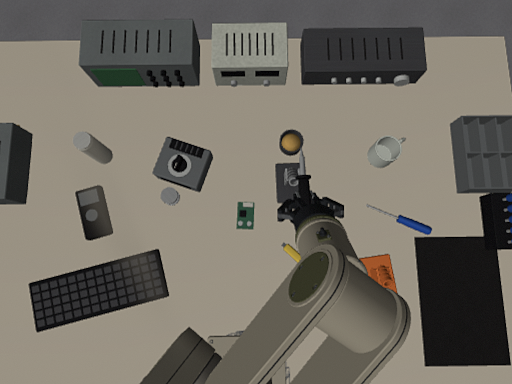

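Run:
```python
from iron import *
s=(196+98/9,77+350/9);gs=(196+279/9,77+273/9);tt=(263+265/7,134+98/7);gt=(263+283/7,134+297/7)
t=tri([ray('scene',*s),ray('top',*tt)]);g=tri([ray('scene',*gs),ray('top',*gt)])
print(t.round(4),g.round(4),np.linalg.norm(g-t),np.rad2deg(np.arcsin((g-t)[2]/np.linalg.norm(g-t))))
meas(tip_scene=s);meas(tip_scene=gs);elev(s,(258,191))
o=manip.observe(); print(o['clock'],abs(o['dq']).max(),o['gripper_width'])
```

```text
[ 0.5528 -0.1309  0.3391] [ 0.4889 -0.1338  0.3399] 0.06402734912100981 0.781302255389876
tip [ 0.5511 -0.1311  0.3378] tool [-0.0885  0.      0.0427]
tip [ 0.4861 -0.1343  0.338 ] tool [-0.0337  0.      0.0075]
D 0.016893465410349938
nub [ 0.3837 -0.1381  0.3369] elev -0.29 origin [ 0.4892 -0.1337  0.3375] tip [ 0.5511 -0.1311  0.3378] tool a [ 0.845  0.007 -0.534]
nub [ 0.5858 -0.1258  0.1739] elev -77.93 origin [ 0.564  -0.1292  0.2771] tip [ 0.5511 -0.1311  0.3378] tool a [0.351 0.017 0.936]
13.2 0.003290672651523233 0.02075129366524171
```

```bash
python3 -c "
from plant import manip
print(manip.job_done())"
```

```text
the job is handed in; nothing more can be done
None
```

The knob is at its off stop, and the iron is out of its holder. The arm is holding the iron up, level and still, and I handed the job in at about 13.2 s; no verdict was reported.

- **Knob:** I gripped the bar and turned it anticlockwise until the wrist torque rose to 1.4 N m, then 4.2 N m, at the stop. The tool ran on about 8° after the bar had stopped. In the next wrist picture the pointer stood at 162.3°, about 1.5° from the station's axis, a turn of about 1.28 rad.
- **Drawing the iron:** It sat drooped at about 29° in the tube instead of 45°. I pinched it from above with 60 N, drew it along its actual axis, lifted it and levelled it.
- **Last checks:**
  - Measured from the scene, top and wrist pictures, the iron's origin and tip are both about 0.338 m above the bench.
  - It is within about 1° of level; the two estimates of its tilt were +0.8° and −0.3°.
  - The grip opening is 21 mm, and joint speeds are below 0.005 rad/s.
  - The last top picture shows nothing near the iron and no bystander visibly moved; I compared those by eye, not by measurement.
- **Disagreement:** One earlier estimate of the iron's tilt was useless because the camera lay in the plane I used, so I replaced it with a different one.

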